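# Seat the probe thermometer in the pot's thermowell and set its stop

### The job

Take the probe thermometer out of its wooden stand and lower it, without dropping it, down the brass thermowell in the pot's lid until its sprung tip bottoms out; keep it held and pressed lightly on the bottom for about a second (around 8 N, never over 25 N). Then let go of the head, slide the yellow stop collar with its sprung black foot down the shank until it sits flat on the boss, and keep it pressed there just as lightly for about a second and a half. Leave the thermometer standing in the well with its tip on the bottom and the collar on the boss, and do not disturb the mug, pepper mill, oil bottle or spatula.

Things in the scene. Friction and masses are not known exactly. Their poses are not given: they have to be found in the camera images.
- pot: Steel pot with lid, 196 mm across, fixed; lid top 103 mm up. Origin: centre of its underside. A square brass boss (36 x 36 mm, top 120 mm up) stands on the lid 50 mm from the centre towards the pot's -x; a black knob (30 mm across, top 121 mm) 35 mm towards +x; loop handles at the +y and -y sides reach 125 mm from the centre, 87 mm high.
- well_mouth (a point): Centre of the thermowell's mouth in the top face of the brass boss, 120 mm above the worktop; z up. A round upright blind hole 13 mm in diameter with a 2 mm chamfer. Its depth differs from pot to pot, somewhere between 62 and 82 mm, and is not measured: it must be felt. The bottom is rigid.
- stand: Wooden block 80 x 80 x 85 mm, fixed. Origin: centre of its underside. The probe stands upright in a blind hole (14 mm diameter, 70 mm deep) in the middle of its top.
- probe: Probe thermometer, 140 to 200 g in all, loose. Origin: the tip's end; z along the shank to the head. Steel shank 10 mm in diameter from the tip up to 115 mm, then a square red head 22 x 22 mm (faces along its x and y) from 115 to 145 mm, white dial on top. At the start it stands upright in the stand, tip 15 mm above the worktop.
- tip: The tapered last 6 mm of the probe's shank: a spring-loaded contact tip that gives 5 N/mm along the shank, up to 4.5 mm. Origin at its end (the probe's origin when relaxed).
- collar: Yellow stop collar on the shank: a disc 54 mm across, 8 mm thick, on a black sprung foot 40 mm across, 6 mm (14 mm in all). Origin: centre of the foot's underside when relaxed. Slides only along the shank, from the head to 72 mm lower, 0.7 N friction, stays where put; starts 2 to 10 mm below the head. The foot gives 5 N/mm, up to 4.5 mm. Fingers opened to 36 mm pass the head and push its top.
- mug: White mug, 80 mm across, 95 mm high, loose; origin at the centre of its underside. Leave alone.
- mill: Dark wooden pepper mill, 54 mm across, 137 mm high, loose; origin at the centre of its underside. Leave alone.
- oil: Amber glass oil bottle, 60 mm across, 190 mm high, loose; origin at the centre of its underside. Leave alone.
- spatula: Black spatula lying flat on the worktop, loose. Leave alone.
There are look-alikes about, which are no part of the job. There is more than one size of the probe; the job needs the middle-sized.

How it is judged:
On the way, in this order (a step that is already met when the one before it is completed fails the run):
1. the held probe is pressed on the bottom of the thermowell (contact force between tip and anything else above 2.5 N and z of tip in the frame of well_mouth below -0.058 m and horizontal distance between tip and well_mouth below 0.004 m and contact force between the fingers and probe above 1 N and linear speed of probe below 0.01 m/s and not (contact force between collar and pot above 0.1 N)), for 0.6 s.
2. the collar is pressed down on the boss while the tip is on the bottom (contact force between collar and pot above 2.5 N and z of collar in the frame of well_mouth below 0.0015 m and contact force between tip and anything else above 0.1 N and z of tip in the frame of well_mouth below -0.058 m and horizontal distance between tip and well_mouth below 0.004 m), for 1 s.
At the end, for the whole second after the job is handed in: The probe stands upright (within 0.08 rad) and still in the thermowell, tip resting on the bottom of the well and within 4 mm of its axis, the collar's underside within 2 mm of the boss, nothing touched by the robot (z of collar in the frame of well_mouth between -0.003 and 0.002 m and contact force between tip and anything else above 0.1 N and z of tip in the frame of well_mouth below -0.058 m and horizontal distance between tip and well_mouth below 0.004 m and angle between probe's own z axis and vertical below 0.08 rad and linear speed of probe below 0.01 m/s).
It fails at once if the tip is pushed against anything with more than 25 N (contact force between tip and anything else above 25 N).
It fails at once if the collar is pressed on the pot with more than 25 N (contact force between collar and pot above 25 N).
It fails at once if the probe is dropped down the well (horizontal distance between tip and well_mouth below 0.008 m and z of tip in the frame of well_mouth below 0 m and linear speed of probe above 0.35 m/s).
It fails at once if a bystander is moved by more than 20 mm (distance of any of mug, mill, oil, spatula from where it was at the start of the episode above 0.02 m).
It also fails if it takes over 67 s, if anything falls off the work surface, if the arm or the gripper's body presses on something with over 40 N, if the wrist force passes 120 N, or if a joint passes its speed limit or range.

### The arm

A 6-joint arm with a two-finger parallel gripper is mounted at the origin on the work surface. World frame = base frame: x ahead of the robot, y to its left, z up, the work surface at z = 0. Lengths are in m, angles in rad, forces in N, time in s.
With the tool pointing down it reaches from about 0.35 to 0.775 m from the base axis. Payload 5.5 kg.
Tool frame: the origin (TCP) lies at the very end of the fingers, on their centre line; the grasp point (between the pads) lies 19 mm behind it; z points along the fingers, y is the line along which they close (so a half turn about z gives the same grasp; the last joint's range is limited). The gripper opens to 85 mm and grips with 20 to 120 N. Pads are 22 mm wide; open, the fingers measure 114 mm over their backs; the gripper's body (76 mm by 85 mm) begins 54 mm behind the grasp point. The pads swing forward as they close: fully open they stand 13 mm farther back than shut.
Start: joints at [-1.472, 0.313, 0.046, 1.304, 0, 1.431], TCP at [0.136, -0.559, 0.231] pointing down, gripper open.
Joint ranges: [-2.76, 2.76], [-0.86, 1.69], [-1.03, 1.26], [-2.2, 2.34], [-1.47, 1.5], [-3.14, 3.14]. Speed limits (rad/s): [2.57, 2.57, 3.14, 3.14, 3.14, 3.14].

### API

Orientations are given as a unit quaternion [w, x, y, z].
In Python, from workcell import env, viewer, nets gives the robot as it stands. The module is installed in compiled form; this text tells all that it offers.
- The arm moves only by the shell command python3 -m creep FILE [OPENING] [FORCE], which reads ROWS from the file FILE. ROWS is a JSON list that holds a single list of rows (three levels of brackets), with 1 to 8 rows, each of 6 numbers: dx, dy, dz in units of 20 mm, then a rotation vector rx, ry, rz in units of 0.2 rad; each row is the pose to reach, as a shift and turn from the pose commanded when the command began, along the tool's axes at that moment; what a row does not reach only later rows make up. A row lasts 1/8 s, in which the tool goes at most 0.0625 m and 0.188 rad, less where a joint would pass 70% of its speed; a pose out of reach is approached as far as the arm can. OPENING is the finger opening in m, set as the command begins (- or left out keeps the last). The fingers move at their own pace and stop on an object; FORCE is the grip in N (left out, the last holds). Time passes only in rows, so rows that do not move let the fingers close. It prints the time, the measured TCP pose, the force, the opening and the grip force at its end. Input that does not fit is refused with a message, and nothing moves.
- env.get_state(): the state, without advancing time (a new reading comes with each control period).
- viewer.read_camera(name): name is "scene" or "top" or "wrist"; returns a dict with "image" (400x640x3 uint8, red, green, blue), "K" (3x3 intrinsics, pixels), "R" (3x3) and "t" (3): a world point X has camera coordinates R X + t. Camera axes: x right, y down, z forward; pixel columns grow to the right and rows downward; lengths in m; the calibration is good to about 2 mm. A picture is of the moment at which its call begins. There is no depth.
- env.hand_in(): hands the job in; it is judged then, once.
Trained networks look in a picture, given as the dict that the camera call returned (one of the last four; its "shot" number tells which), for a name from the list of things; names that differ only in an ending like _2 or _b are one class to them, and where a whole thing is asked for, a point or a joint stands for the part that bears it (a point fixed in the world has none). Each returns a list of dicts, best first, with "confidence" (0 to 1); they miss things now and then, are a little off and sometimes report something else, mostly with a low value. They report only what shows in the picture. A call takes as long as a camera call. They do not tell look-alikes from the thing itself.
- nets.outline_of(label, picture): "region" (400x640 bool, what is visible of it) and "box" ([left, top, right, bottom] in pixels, round what is visible of it).
The state is a dict: "clock": time; "joint_pos": joint angles; "qvel": joint speeds; "tau": joint torques, N m; "tcp_pos": TCP position; "orientation": TCP orientation; "wrist_force": force on the tool from outside, world axes, zero at the start; "ft_torque": the same for the moment, N m; "finger_gap": finger opening in m; "grip_force": force on a finger pad.
Only numpy, scipy, OpenCV 4.12 (cv2) and the standard library are available. Lean on these libraries where they do the work, as an engineer would, in place of code of your own. Each camera call takes 0.05 s, during which the arm holds its last target. There are 200 camera calls.

## Working session

There is one attempt and no reset: what is moved stays moved. The work goes in short steps, Python scripts to look and compute and a shell command to move; the robot and the scene stay as the last step left them, time stands still between calls to the robot, and variables do not carry over. Pictures are saved under pics/ and viewed, at most 10 in all, crops included, and the job is handed in when it is done.

```bash
mkdir -p pics; cat > h.py <<'E'
import numpy as np, cv2
from workcell import env, viewer, nets
def shot(n,f=None):
    p=viewer.read_camera(n)
    if f: cv2.imwrite('pics/'+f,p['image'][:,:,::-1])
    return p
def ray(p,u,v):
    d=p['R'].T@np.linalg.inv(p['K'])@np.array([u,v,1.]); return -p['R'].T@p['t'],d/np.linalg.norm(d)
def atz(p,u,v,z):
    c,d=ray(p,u,v); return c+d*(z-c[2])/d[2]
def proj(p,X):
    q=p['K']@(p['R']@np.array(X)+p['t']); return q[:2]/q[2]
def tri(rays):
    A=sum(np.eye(3)-np.outer(d,d) for c,d in rays); b=sum((np.eye(3)-np.outer(d,d))@c for c,d in rays)
    return np.linalg.solve(A,b)
E
python3 - <<'E'
from h import *
s=env.get_state();print({k:np.round(v,3) for k,v in s.items()})
out=[]
for n in('scene','top'):
    p=shot(n,n+'.png');print(n,-p['R'].T@p['t'],p['K'][0,0])
    for l in('probe','stand','pot','collar','mug','mill','oil','spatula','well_mouth'):
        try:
            for r in nets.outline_of(l,p):
                print(l,round(r['confidence'],2),np.round(r['box']),r['region'].sum())
        except Exception as e: print(l,e)
E
```

```text
{'clock': np.float64(0.0), 'joint_pos': array([-1.472,  0.314,  0.045,  1.304, -0.   ,  1.431]), 'qvel': array([-0.002,  0.   , -0.002,  0.   ,  0.002, -0.   ]), 'tau': array([-1.0000e-03, -4.8063e+01,  2.9853e+01,  1.9000e-02, -0.0000e+00,
       -0.0000e+00]), 'tcp_pos': array([ 0.136, -0.558,  0.23 ]), 'orientation': array([-0.001,  0.993,  0.119,  0.   ]), 'wrist_force': array([-0.138, -0.099, -0.058]), 'ft_torque': array([0.016, 0.007, 0.021]), 'grip_force': np.float64(0.0), 'finger_gap': np.float64(0.085)}
scene [1.31074369 0.18980041 0.71982867] 379.77844591105094
probe 0.87 [219. 172. 251. 232.] 812
probe 0.81 [244. 156. 264. 185.] 321
probe 0.73 [281. 186. 291. 209.] 126
stand 0.61 [241. 175. 272. 216.] 1050
pot 0.71 [360. 180. 452. 266.] 5733
collar 0.85 [219. 180. 250. 199.] 362
collar 0.75 [245. 165. 264. 178.] 177
mug 0.7 [281. 229. 322. 283.] 1720
mill 0.92 [339. 150. 357. 196.] 697
mill 0.27 [491. 208. 524. 297.] 1201
oil 0.95 [158. 142. 193. 208.] 1202
oil 0.33 [239. 172. 272. 214.] 1028
spatula 0.61 [490. 207. 524. 298.] 1192
well_mouth 0.94 [356. 181. 452. 261.] 5853
top [0.49922186 0.02108191 1.02725366] 388.5635299770485
probe 0.86 [397. 198. 419. 222.] 424
probe 0.64 [390. 144. 422. 177.] 702
probe 0.47 [358. 207. 373. 219.] 175
stand 0.84 [380. 195. 420. 234.] 889
pot 0.87 [187. 159. 287. 242.] 6009
collar 0.85 [395. 203. 418. 221.] 221
collar 0.68 [358. 203. 372. 218.] 136
collar 0.66 [391. 144. 422. 177.] 521
collar 0.61 [188. 155. 285. 242.] 6066
mug 0.63 [306. 111. 339. 155.] 1102
mill 0.87 [296. 250. 316. 272.] 358
mill 0.71 [381. 194. 422. 234.] 824
oil 0.96 [464. 184. 521. 213.] 1023
spatula 0.62 [132. 154. 158. 261.] 1296
well_mouth 0.81 [190. 156. 287. 244.] 5982
well_mouth 0.44 [396. 204. 420. 225.] 315
```

View pics/scene.png

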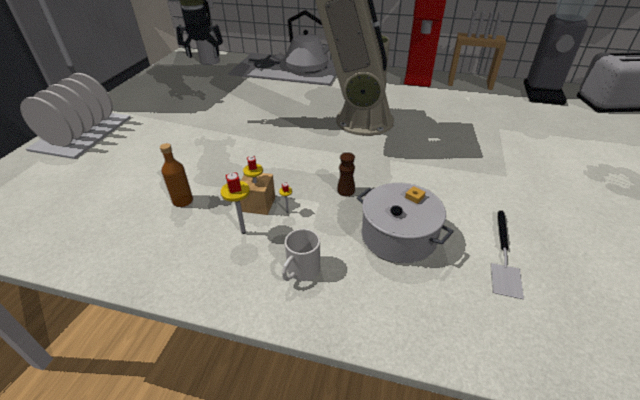

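View pics/top.png

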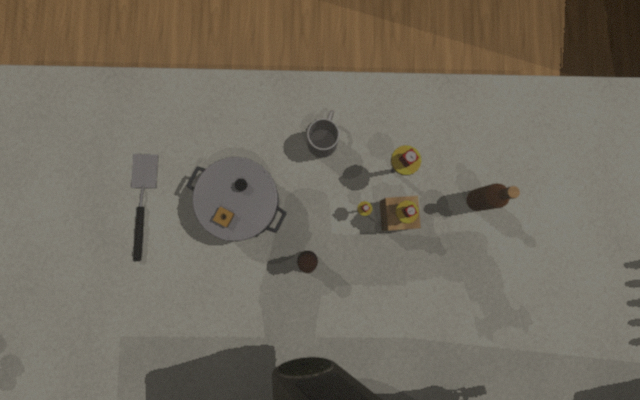

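The scene has three look-alikes for the probe:
- A large one standing free: scene (235,185), top (406,158).
- One in the wooden stand: scene (253,165), top (408,211).
- A small one: scene (286,190), top (365,208).

The one in the stand matches the description (middle size, in the stand). I'll check it in a close crop along with the boss.

```bash
python3 - <<'E'
from h import *
a=shot('scene');b=shot('top')
ia=cv2.resize(a['image'][140:240,200:300],(400,400),interpolation=3)
ib=cv2.resize(b['image'][135:235,340:440],(400,400),interpolation=3)
ic=cv2.resize(b['image'][150:250,180:280],(400,400),interpolation=3)
cv2.imwrite('pics/crop.png',np.hstack([ia,ib])[:,:,::-1])
# red heads/yellow boss centroid
for n,p in(('scene',a),('top',b)):
    h=cv2.cvtColor(p['image'],cv2.COLOR_RGB2HSV).astype(int)
    for nm,m in(('red',((h[...,0]<8)|(h[...,0]>172))&(h[...,1]>150)&(h[...,2]>60)),('yel',(h[...,0]>14)&(h[...,0]<32)&(h[...,1]>150)&(h[...,2]>90))):
        k,_,st,ce=cv2.connectedComponentsWithStats(m.astype(np.uint8))
        for i in range(1,k):
            if st[i,4]>8 and 110<ce[i,1]<280: print(n,nm,st[i],ce[i].round(1))
# guesses
tops={'stand probe collar':((254,170),(408,211))}
for k,(u,v) in {'A':(408,211)}.items(): 
    for z in(.1,.16): print(atz(b,u,v,z))
for l,(s,t) in dict(headmid=((252,163),(408.5,211)),boss=((415,190.5),(222.5,217)),mug=((302,240),(322,135)),mill=((347,155),(307,261)),big=((233,177),(410,158)),small=((285,186),(365,208)),oil=((166,148),(513,191)),knob=((397,209),(241,184))).items():
    print(l,tri([ray(a,*s),ray(b,*t)]).round(3))
E
```

```text
scene red [248 160   8  10  59] [251.8 164.6]
scene red [226 175  15  18 150] [233.6 184.6]
scene red [283 186   6   6  24] [285.2 188.2]
scene yel [168 163   7   9  15] [171.2 167.2]
scene yel [243 164  20  13 157] [252.7 171.1]
scene yel [163 168   8   5  16] [166.4 169.7]
scene yel [221 181  29  20 333] [235.2 192.2]
scene yel [279 187  13   9  64] [285.1 191.8]
scene yel [406 187  19  16 182] [414.5 194.3]
top yel [394 146  25  11  89] [403.8 150.2]
top yel [396 158  24  16 151] [409.8 167.6]
top yel [397 201  19   8  73] [405.3 204.1]
top yel [359 202  12  13  53] [365.1 208.6]
top yel [400 208  18  15  87] [409.4 217.8]
[ 0.56360268 -0.21790907  0.1       ]
[ 0.55943677 -0.20244463  0.16      ]
headmid [ 0.561 -0.208  0.145]
boss [0.543 0.219 0.124]
mug [ 0.748 -0.011  0.095]
mill [0.444 0.023 0.134]
big [ 0.676 -0.202  0.184]
small [ 0.57  -0.116  0.093]
oil [ 0.604 -0.428  0.185]
knob [0.62  0.181 0.121]
```

View pics/crop.png

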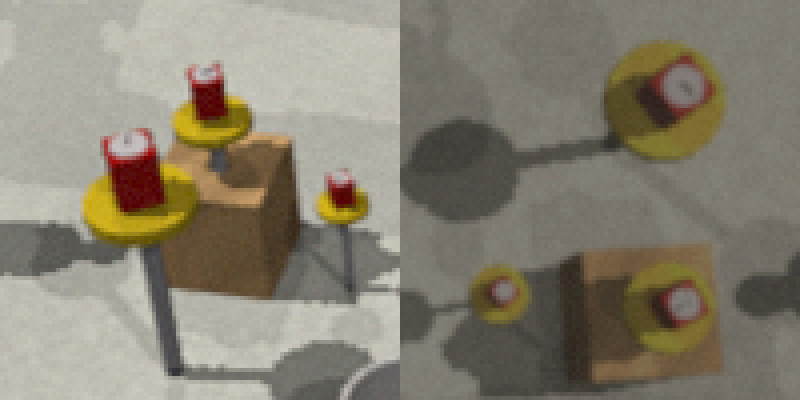

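The left panel shows the middle probe in the stand, head at (205,95), with its collar at (212,120). The right panel shows it at (685,302). The large free-standing one, at left (130,170), and the small one, at left (340,190), are decoys. I'll move above the stand.

Units first: shifts go in units of 20 mm and turns go in units of 0.2 rad. So -0.07 m is -3.5, 0.43 m is 21.5.

```bash
echo '[[[2.5, -1.2, -1, 0, 0, 0], [5.5, -2.65, -2, 0, 0, 0], [8.25, -4, -3, 0, 0, 0], [11, -5.35, -3.5, 0, 0, 0], [13.75, -6.7, -3.5, 0, 0, 0], [16.5, -8, -3.5, 0, 0, 0], [19.25, -9.35, -3.5, 0, 0, 0], [21.5, -10.5, -3.5, 0, 0, 0]]]' > next.json && python3 -m creep next.json 0.085
python3 - <<'E'
from h import *
s=env.get_state();print(s['tcp_pos'],s['orientation'])
p=shot('wrist','w1.png');print(-p['R'].T@p['t']-s['tcp_pos'],p['R'],p['K'][0,0])
for l in('probe','collar','stand'):
    for r in nets.outline_of(l,p): print(l,round(r['confidence'],2),np.round(r['box']))
E
```

```text
clock: 2.1
tcp_pos: [0.5057, -0.2513, 0.3015]
orientation: [0.0, 0.993, 0.119, 0.0]
wrist_force: [0.6, -1.2, 0.2]
finger_gap: 0.085
grip_force: 0.0
[ 0.5057324  -0.25128025  0.3014626 ] [2.69530822e-04 9.92837807e-01 1.19469449e-01 2.58140032e-04]
[0.06626813 0.01564084 0.14297715] [[ 2.36803179e-01 -9.71557390e-01  7.01671662e-04]
 [-9.36187127e-01 -2.27988967e-01  2.67534473e-01]
 [-2.59765120e-01 -6.40099095e-02 -9.63548034e-01]] 289.61195673626304
probe 0.86 [210.  80. 245. 113.]
probe 0.72 [277.   2. 356.  39.]
probe 0.56 [273.  97. 320. 153.]
collar 0.85 [273.  98. 318. 150.]
collar 0.8 [278.   0. 350.  37.]
collar 0.63 [212.  80. 243. 112.]
collar 0.28 [  3.   0.  84. 106.]
stand 0.82 [262.  84. 339. 162.]
```

View pics/w1.png

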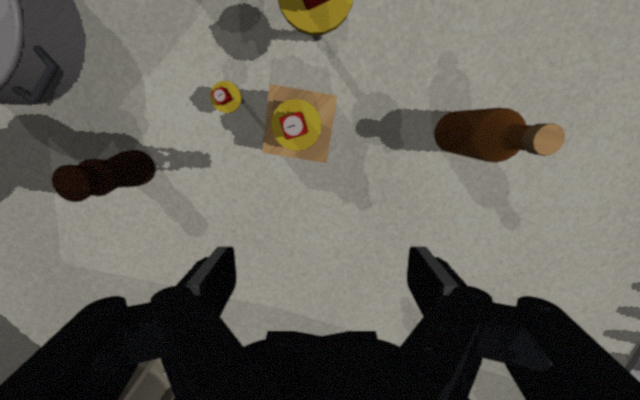

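The wrist image shows the target head at about (293,125) on its stand, with the small decoy at (226,96) and the big one at (316,5). I'll measure the head precisely from the dial and the square.

```bash
cat >> h.py <<'E'
def head(p,box):
    x0,y0,x1,y1=[int(v) for v in box]
    im=cv2.resize(p['image'][y0:y1,x0:x1],None,fx=8,fy=8,interpolation=2)
    h=cv2.cvtColor(im,cv2.COLOR_RGB2HSV).astype(int)
    w=((h[...,1]<60)&(h[...,2]>120)).astype(np.uint8)
    k,_,st,ce=cv2.connectedComponentsWithStats(w); 
    c=[(st[i,4],((ce[i]+.5)/8-.5+[x0,y0]).round(2)) for i in range(1,k) if st[i,4]>500]
    r=((((h[...,0]<10)|(h[...,0]>170))&(h[...,1]>110)&(h[...,2]>45))|(w>0)).astype(np.uint8)
    r=cv2.morphologyEx(r,cv2.MORPH_CLOSE,np.ones((9,9)))
    cn=max(cv2.findContours(r,0,2)[0],key=cv2.contourArea)
    q=(cv2.boxPoints(cv2.minAreaRect(cn))/8+[x0,y0])
    return c,q
E
python3 - <<'E'
from h import *
p=shot('wrist');b=shot('top');a=shot('scene')
c,q=head(p,(270,98,322,153));print(c,q.round(1))
P=np.array([atz(p,*x,.16) for x in q]);print(P.round(4))
e=P[1]-P[0];print('yaw',np.degrees(np.arctan2(e[1],e[0]))%90, np.linalg.norm(e),np.linalg.norm(P[2]-P[1]))
cb,qb=head(b,(395,200,421,224));print(cb,qb)
P=np.array([atz(b,*x,.16) for x in qb]);e=P[1]-P[0];print('yawtop',np.degrees(np.arctan2(e[1],e[0]))%90)
ca,_=head(a,(243,150,266,178));print(ca)
print(tri([ray(p,*c[0][1]),ray(b,*cb[0][1])]))
print('w',atz(p,*c[0][1],.16),'t',atz(b,*cb[0][1],.16),'s',ca and atz(a,*ca[0][1],.16))
E
```

```text
[(np.int32(16664), array([292.24, 123.67]))] [[278.7 116.1]
 [300.9 109.3]
 [307.7 131.3]
 [285.6 138.2]]
[[ 0.5655 -0.1966  0.16  ]
 [ 0.5764 -0.2155  0.16  ]
 [ 0.5584 -0.2263  0.16  ]
 [ 0.5471 -0.2071  0.16  ]]
yaw 30.14738447065362 0.021809131296490022 0.021002687142414562
[(np.int32(2038), array([419.6 , 207.52])), (np.int32(2700), array([410.79, 210.39]))] [[402.27307892 209.91538429]
 [412.1269207  204.28461504]
 [416.88846016 212.61730576]
 [407.03461838 218.24807549]]
yawtop 30.09507992806339
[(np.int32(20298), array([255.07, 157.31]))]
[ 0.56357499 -0.2148354   0.20876236]
w [ 0.56176408 -0.21044972  0.16      ] t [ 0.56763405 -0.2288237   0.16      ] s [ 0.55352486 -0.20097035  0.16      ]
```

To row units: 0.085 m is 4.25, 0.064 m is 3.2, -0.286 rad is -1.43.

```bash
echo '[[[1.6, -0.65, 1.5, 0, 0, -0.75], [3.2, -1.35, 3, 0, 0, -1.43], [3.2, -1.35, 4.25, 0, 0, -1.43], [3.2, -1.35, 4.25, 0, 0, -1.43], [3.2, -1.35, 4.25, 0, 0, -1.43]]]' > next.json && python3 -m creep next.json 0.085 40
python3 - <<'E'
from h import *
s=env.get_state();T=s['tcp_pos'];print(T,s['orientation'])
p=shot('wrist','w2.png')
for r in nets.outline_of('probe',p)[:3]:
    print(r['confidence'],np.round(r['box']))
print(proj(p,[.5615,-.21,.16]))
c,q=head(p,[int(v) for v in (*(proj(p,[.5615,-.21,.16])-32),*(proj(p,[.5615,-.21,.16])+32))]);print(c,q)
for z in(.15,.16,.17): print(atz(p,*c[0][1],z))
P=np.array([atz(p,*x,.16) for x in q]);e=P[1]-P[0];print('yaw',np.degrees(np.arctan2(e[1],e[0]))%90,P.mean(0))
E
```

```text
clock: 3.08
tcp_pos: [0.5596, -0.2129, 0.2175]
orientation: [0.0, 0.966, 0.258, 0.0]
wrist_force: [0.0, 1.3, 0.6]
finger_gap: 0.0852
grip_force: 0.0
[ 0.55960243 -0.21287465  0.21751965] [4.97287200e-04 9.66033913e-01 2.58414521e-01 4.07623747e-04]
0.86 [288. 167. 351. 234.]
0.86 [221. 113. 259. 151.]
0.71 [347.   2. 453. 112.]
[317.99675894 213.43219952]
[(np.int32(20530), array([319.14, 215.94])), (np.int32(61174), array([310.59, 235.58]))] [[304.625 191.   ]
 [333.375 191.   ]
 [333.375 226.75 ]
 [304.625 226.75 ]]
[ 0.55733448 -0.21328199  0.15      ]
[ 0.56024939 -0.21167466  0.16      ]
[ 0.5631643  -0.21006733  0.17      ]
yaw 29.907786540353626 [ 0.56466645 -0.20902712  0.16      ]
```

View pics/w2.png

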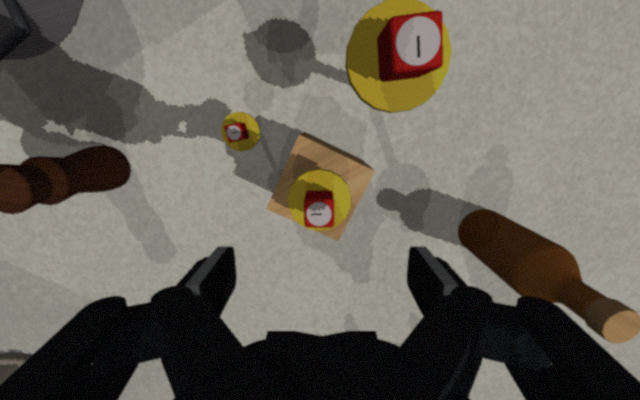

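The head is square to the fingers, with its dial at (319,213), and the two wrist views agree on about 0.16 m for its top. I'll descend and grip.

To row units: 0.08 m is 4, 0.07 m is 3.5.

```bash
echo '[[[0.1, -0.05, 1.5, 0, 0, 0], [0.1, -0.05, 2.75, 0, 0, 0], [0.1, -0.05, 3.5, 0, 0, 0], [0.1, -0.05, 4, 0, 0, 0], [0.1, -0.05, 4, 0, 0, 0]]]' > next.json && python3 -m creep next.json 0.085 40
echo '[[[0, 0, 0, 0, 0, 0], [0, 0, 0, 0, 0, 0], [0, 0, 0, 0, 0, 0], [0, 0, 0, 0, 0, 0], [0, 0, 0, 0, 0, 0]]]' > next.json && python3 -m creep next.json 0.0 40
```

```text
clock: 3.8
tcp_pos: [0.561, -0.2098, 0.1362]
orientation: [-0.0, 0.966, 0.259, -0.0]
wrist_force: [-0.4, -0.5, 0.3]
finger_gap: 0.0849
grip_force: 0.0
clock: 4.42
tcp_pos: [0.5613, -0.2098, 0.1366]
orientation: [0.0, 0.966, 0.259, 0.0]
wrist_force: [0.1, -0.2, 1.2]
finger_gap: 0.0213
grip_force: 44.1
```

Gripped, with a gap of 21 mm. Now I'll lift it and carry it short of the well.

To row units: -0.15 m is -7.5, -0.13 m is -6.5.

```bash
echo '[[[0, 0, -1, 0, 0, 0], [0, 0, -2.5, 0, 0, 0], [0, 0, -4.5, 0, 0, 0], [0, 0, -6.5, 0, 0, 0], [0, 0, -7.5, 0, 0, 0]]]' > next.json && python3 -m creep next.json 0.0 40
echo '[[[0.9, -1.75, 0, 0, 0, 0], [2.1, -4, 0, 0, 0, 0], [3.3, -6.25, 0, 0, 0, 0], [4.5, -8.5, 0, 0, 0, 0], [5.7, -10.75, 0, 0, 0, 0], [6.9, -13, 0, 0, 0, 0], [7.75, -15, 0, 0, 0, 0], [8, -16.5, 0, 0, 0, 0]]]' > next.json && python3 -m creep next.json
echo '[[[0, -1.25, 0, 0, 0, 0], [0, -2.25, 0, 0, 0, 0], [0, -2.5, 0, 0, 0, 0], [0, -2.5, 0, 0, 0, 0], [0, -2.5, 0, 0, 0, 0]]]' > next.json && python3 -m creep next.json
python3 - <<'E'
from h import *
s=env.get_state();print(s['tcp_pos'],s['orientation'],s['wrist_force'])
p=shot('wrist','w3.png');np.save('w3.npy',p,allow_pickle=True)
E
```

```text
clock: 5.05
tcp_pos: [0.5616, -0.2099, 0.2885]
orientation: [0.001, 0.966, 0.259, 0.001]
wrist_force: [0.0, -0.8, -2.4]
finger_gap: 0.021
grip_force: 43.8
clock: 6.05
tcp_pos: [0.5337, 0.158, 0.2855]
orientation: [-0.0, 0.966, 0.26, -0.001]
wrist_force: [-0.5, 0.2, -1.3]
finger_gap: 0.0211
grip_force: 43.8
clock: 6.68
tcp_pos: [0.5097, 0.1986, 0.2862]
orientation: [0.0, 0.966, 0.259, 0.0]
wrist_force: [-0.3, -0.6, -1.3]
finger_gap: 0.021
grip_force: 43.8
[0.50968628 0.19859233 0.28619777] [1.83867672e-04 9.65907236e-01 2.58888344e-01 4.44246077e-05] [-0.29406572 -0.59571075 -1.27522947]
```

View pics/w3.png

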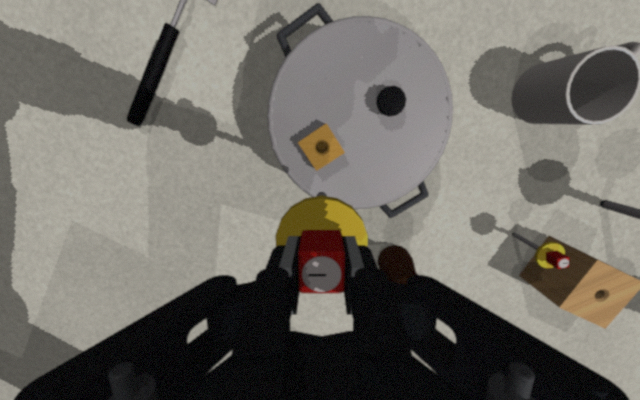

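The probe is held with its collar intact and its tip just showing at (320,194). The boss mouth is at (321,147), the knob at (391,100).

```bash
cat >> h.py <<'E'
def mouth(p,g,r=16):
    x0,y0=int(g[0])-r,int(g[1])-r
    im=cv2.resize(p['image'][y0:y0+2*r,x0:x0+2*r],None,fx=8,fy=8,interpolation=2)
    h=cv2.cvtColor(im,cv2.COLOR_RGB2HSV).astype(int)
    brass=((h[...,0]>8)&(h[...,0]<32)&(h[...,1]>110)&(h[...,2]>60)).astype(np.uint8)
    hull=np.zeros_like(brass);cs=max(cv2.findContours(brass,0,2)[0],key=cv2.contourArea)
    hl=cv2.convexHull(cs);cv2.fillPoly(hull,[hl],1)
    v=h[...,2]; bg=np.median(v[brass>0])
    d=((cv2.erode(hull,np.ones((25,25)))>0)&(v<.62*bg)).astype(np.uint8)
    k,_,st,ce=cv2.connectedComponentsWithStats(d);i=1+np.argmax(st[1:,4])
    f=lambda c:(np.array(c)+.5)/8-.5+[x0,y0]
    M=cv2.minAreaRect(hl)
    return f(ce[i]),st[i,2:]/8.,f(M[0]),np.array(M[1])/8
E
python3 - <<'E'
from h import *
p=np.load('w3.npy',allow_pickle=True).item()
m=mouth(p,(320,147),32);print(m);print('mouth',atz(p,*m[0],.12),'boss',atz(p,*m[2],.12))
b=shot('top')
mb=mouth(b,(222,217),16);print(mb,atz(b,*mb[0],.12),atz(b,*mb[2],.12))
print('tri',tri([ray(p,*m[0]),ray(b,*mb[0])]))
T=env.get_state()['tcp_pos'];print('tip expected px',proj(p,[T[0],T[1],T[2]-.1216]),proj(p,[T[0],T[1],T[2]-.1156]))
cv2.imwrite('pics/c4.png',np.hstack([cv2.resize(p['image'][120:220,260:360],(500,500),interpolation=3)])[:,:,::-1])
E
```

```text
(array([321.61061043, 146.92532163]), array([ 12.375,  12.125, 932.75 ]), array([320.51441956, 146.69749451]), array([35.01623917, 34.56022263]))
mouth [0.54614469 0.21821247 0.12      ] boss [0.54577293 0.21933043 0.12      ]Traceback (most recent call last):
  File "<stdin>", line 5, in <module>
  File "h.py", line 37, in mouth
    k,_,st,ce=cv2.connectedComponentsWithStats(d);i=1+np.argmax(st[1:,4])
                                                      ~~~~~~~~~^^^^^^^^^^
    return _wrapfunc(a, 'argmax', axis=axis, out=out, **kwds)
    return bound(*args, **kwds)
ValueError: attempt to get argmax of an empty sequence
```

```bash
echo '[[[1, 0.05, 0, 0, 0, 0], [1.8, 0.05, 0.5, 0, 0, 0], [2.05, 0.05, 1, 0, 0, 0], [2.05, 0.05, 1, 0, 0, 0], [2.05, 0.05, 1, 0, 0, 0]]]' > next.json && python3 -m creep next.json
python3 - <<'E'
from h import *
T=env.get_state()['tcp_pos'];print(T)
p=shot('wrist');b=shot('top');a=shot('scene')
print('exp mouth',proj(p,[.5461,.2182,.12]),'tip expected px',proj(p,[T[0],T[1],T[2]-.1216]),proj(p,[T[0],T[1],T[2]-.1156]))
print('scene exp tip/mouth',proj(a,[T[0],T[1],T[2]-.1216]),proj(a,[.5461,.2182,.12]))
x,y=proj(p,[.5461,.2182,.12]).astype(int);u,v=proj(a,[.5461,.2182,.13]).astype(int);print(x,y,u,v)
f=lambda i:cv2.resize(i,(400,400),interpolation=3)
cv2.imwrite('pics/c4.png',np.hstack([f(p['image'][y-40:y+40,x-40:x+40]),f(a['image'][v-40:v+40,u-40:u+40])])[:,:,::-1])
E
```

```text
clock: 7.4
tcp_pos: [0.5447, 0.2188, 0.2661]
orientation: [0.0, 0.966, 0.259, -0.0]
wrist_force: [0.0, -1.3, -0.5]
finger_gap: 0.0212
grip_force: 43.7
[0.54468991 0.21879518 0.26607074]
exp mouth [321.69532029 188.59690235] tip expected px [320.44382192 195.43475465] [320.42783228 197.05643811]
scene exp tip/mouth [416.74745243 184.5048919 ] [414.95804276 192.55811275]
321 188 415 189
```

View pics/c4.png

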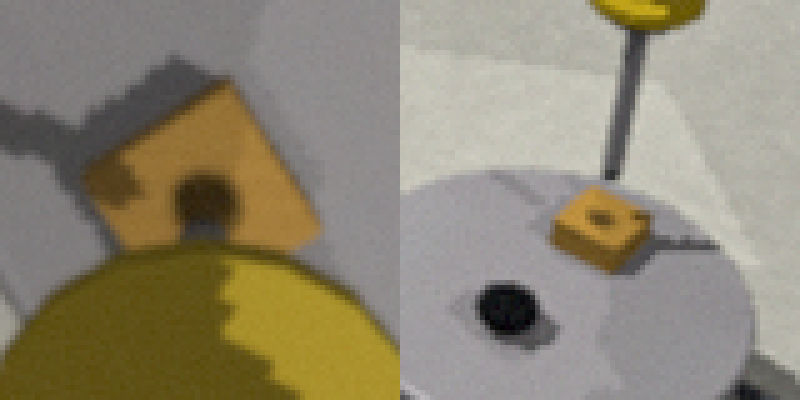

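Left panel: the mouth is at wrist (322.4,188.6), with the tip just below it at about (322,193). Right panel: the tip is at scene (417.2,184.6) and the mouth at (415.6,192.4). Both agree with the prediction to about 1 mm, so I'll lower it in small checked steps.

```bash
echo '[[[0, 0.025, 0.3, 0, 0, 0], [0, 0.025, 0.7, 0, 0, 0], [0, 0.025, 1, 0, 0, 0], [0, 0.025, 1.2, 0, 0, 0], [0, 0.025, 1.3, 0, 0, 0], [0, 0.025, 1.4, 0, 0, 0], [0, 0.025, 1.4, 0, 0, 0]]]' > next.json && python3 -m creep next.json
```

```text
clock: 8.43
tcp_pos: [0.5454, 0.2185, 0.2382]
orientation: [0.0, 0.966, 0.259, -0.0]
wrist_force: [-0.2, 0.1, -2.2]
finger_gap: 0.0219
grip_force: 43.7
```

```bash
python3 - <<'E'
from h import *
T=env.get_state()['tcp_pos'];print(T)
p=shot('wrist');a=shot('scene')
u,v=proj(a,[.5461,.2182,.13]).astype(int);x,y=proj(p,[.5461,.2182,.12]).astype(int)
f=lambda i:cv2.resize(i,(400,400),interpolation=3)
cv2.imwrite('pics/c5.png',np.hstack([f(p['image'][y-40:y+40,x-40:x+40]),f(a['image'][v-20:v+20,u-20:u+20])])[:,:,::-1])
E
```

```text
[0.54544963 0.21853612 0.23819729]
```

View pics/c5.png

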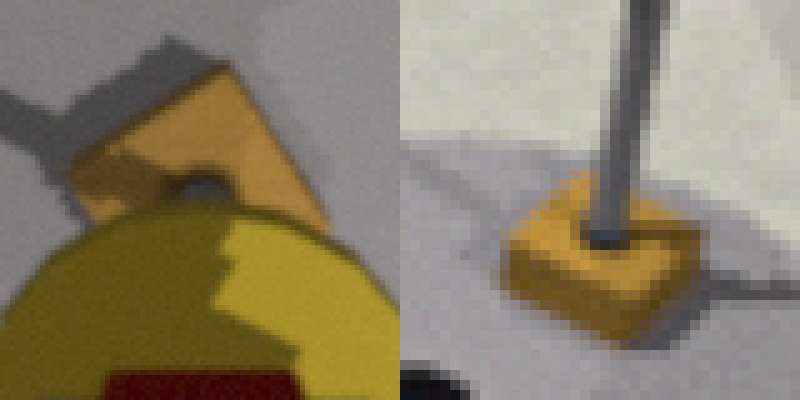

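The tip is now inside the mouth: at (205,185) in the left panel the dark ring surrounds the shank, and at (603,238) in the right one it enters the hole with no contact force. I'll go down gradually.

```bash
echo '[[[0, 0, 0.15, 0, 0, 0], [0, 0, 0.3, 0, 0, 0], [0, 0, 0.45, 0, 0, 0], [0, 0, 0.6, 0, 0, 0], [0, 0, 0.75, 0, 0, 0]]]' > next.json && python3 -m creep next.json
echo '[[[0, 0, 0.2, 0, 0, 0], [0, 0, 0.45, 0, 0, 0], [0, 0, 0.7, 0, 0, 0], [0, 0, 0.95, 0, 0, 0], [0, 0, 1.2, 0, 0, 0], [0, 0, 1.4, 0, 0, 0]]]' > next.json && python3 -m creep next.json
```

```text
clock: 9.15
tcp_pos: [0.5454, 0.2185, 0.223]
orientation: [0.0, 0.966, 0.259, -0.0]
wrist_force: [-0.3, 0.3, -2.1]
finger_gap: 0.0212
grip_force: 43.7
clock: 9.9
tcp_pos: [0.5454, 0.2185, 0.1949]
orientation: [0.0, 0.966, 0.259, -0.0]
wrist_force: [-0.1, 0.3, -2.6]
finger_gap: 0.0211
grip_force: 43.7
```

```bash
echo '[[[0, 0, 0.15, 0, 0, 0], [0, 0, 0.3, 0, 0, 0], [0, 0, 0.45, 0, 0, 0], [0, 0, 0.55, 0, 0, 0], [0, 0, 0.55, 0, 0, 0]]]' > next.json && python3 -m creep next.json
echo '[[[0, 0, 0.05, 0, 0, 0], [0, 0, 0.1, 0, 0, 0], [0, 0, 0.15, 0, 0, 0], [0, 0, 0.15, 0, 0, 0]]]' > next.json && python3 -m creep next.json
echo '[[[0, 0, 0.05, 0, 0, 0], [0, 0, 0.1, 0, 0, 0], [0, 0, 0.1, 0, 0, 0]]]' > next.json && python3 -m creep next.json
```

```text
clock: 10.52
tcp_pos: [0.5454, 0.2185, 0.1841]
orientation: [0.0, 0.966, 0.259, -0.0]
wrist_force: [-0.4, -0.2, -1.9]
finger_gap: 0.021
grip_force: 43.7
clock: 11.02
tcp_pos: [0.5454, 0.2185, 0.1811]
orientation: [0.0, 0.966, 0.259, -0.0]
wrist_force: [0.1, 0.1, -2.0]
finger_gap: 0.0213
grip_force: 43.7
clock: 11.4
tcp_pos: [0.5454, 0.2185, 0.1792]
orientation: [0.0, 0.966, 0.259, -0.0]
wrist_force: [0.3, -0.7, -1.7]
finger_gap: 0.0212
grip_force: 43.7
```

To row units: 0.003 m is 0.15, 0.0015 m is 0.075.

```bash
echo '[[[0, 0, 0.075, 0, 0, 0], [0, 0, 0.15, 0, 0, 0], [0, 0, 0.15, 0, 0, 0]]]' > next.json && python3 -m creep next.json
```

```text
clock: 11.78
tcp_pos: [0.5458, 0.2187, 0.1774]
orientation: [0.0, 0.966, 0.259, 0.001]
wrist_force: [-0.5, -0.3, 5.5]
finger_gap: 0.0207
grip_force: 44.8
```

```bash
python3 - <<'E'
from h import *
for i in range(4):
    shot('wrist'); s=env.get_state(); print(s['clock'],s['wrist_force'],s['tcp_pos'][2])
E
```

```text
11.825 [-1.99825573 -0.34681176  5.22757702] 0.1774968195550823
11.875 [-1.07348051 -0.95367907  5.38804008] 0.17747854597719773
11.925 [-0.2996826  -0.40733935  5.20292518] 0.17747012653846136
11.975 [-1.36270869  0.08754901  5.40455646] 0.17746067829021991
```

Bottomed, with about 7.3 N on the tip. Holding it there for about a second.

```bash
echo '[[[0, 0, 0, 0, 0, 0], [0, 0, 0, 0, 0, 0], [0, 0, 0, 0, 0, 0], [0, 0, 0, 0, 0, 0], [0, 0, 0, 0, 0, 0], [0, 0, 0, 0, 0, 0], [0, 0, 0, 0, 0, 0], [0, 0, 0, 0, 0, 0]]]' > next.json && python3 -m creep next.json
```

```text
clock: 12.98
tcp_pos: [0.5458, 0.2187, 0.1775]
orientation: [0.0, 0.966, 0.259, 0.001]
wrist_force: [-2.1, -0.3, 5.5]
finger_gap: 0.021
grip_force: 44.8
```

To row units: -0.0012 m is -0.06, -0.0006 m is -0.03.

```bash
echo '[[[0, 0, -0.03, 0, 0, 0], [0, 0, -0.06, 0, 0, 0], [0, 0, -0.06, 0, 0, 0]]]' > next.json && python3 -m creep next.json
echo '[[[0, 0, 0, 0, 0, 0], [0, 0, 0, 0, 0, 0], [0, 0, 0, 0, 0, 0], [0, 0, 0, 0, 0, 0]]]' > next.json && python3 -m creep next.json 0.036 20
python3 - <<'E'
from h import *
T=env.get_state()['tcp_pos'];print(T,env.get_state()['wrist_force'])
p=shot('wrist');a=shot('scene')
u,v=proj(a,[.5461,.2182,.16]).astype(int)
f=lambda i:cv2.resize(i,(400,400),interpolation=3)
cv2.imwrite('pics/c6.png',np.hstack([f(p['image'][150:350,220:420]),f(a['image'][v-40:v+40,u-40:u+40])])[:,:,::-1])
E
```

```text
clock: 13.35
tcp_pos: [0.5457, 0.2186, 0.1778]
orientation: [0.0, 0.966, 0.259, 0.0]
wrist_force: [-1.0, -0.3, 4.7]
finger_gap: 0.0208
grip_force: 44.5
clock: 13.85
tcp_pos: [0.5454, 0.2185, 0.1772]
orientation: [0.0, 0.966, 0.259, -0.0]
wrist_force: [0.7, 0.1, 0.3]
finger_gap: 0.0361
grip_force: 0.0
[0.54541596 0.21850482 0.17723715] [0.67672064 0.13532386 0.30398409]
```

View pics/c6.png

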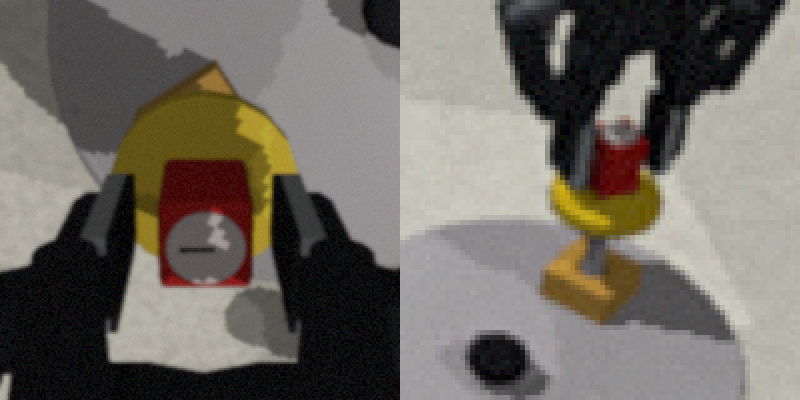

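The probe stands in the well with the fingers open either side of the head; the collar at right-panel (605,205) is still up by the head. I'll push the collar down.

To row units: 0.02 m is 1, 0.016 m is 0.8.

```bash
echo '[[[0, 0, 0.2, 0, 0, 0], [0, 0, 0.4, 0, 0, 0], [0, 0, 0.6, 0, 0, 0], [0, 0, 0.8, 0, 0, 0], [0, 0, 1, 0, 0, 0]]]' > next.json && python3 -m creep next.json
echo '[[[0, 0, 0.15, 0, 0, 0], [0, 0, 0.3, 0, 0, 0], [0, 0, 0.45, 0, 0, 0], [0, 0, 0.6, 0, 0, 0], [0, 0, 0.7, 0, 0, 0]]]' > next.json && python3 -m creep next.json
```

```text
clock: 14.58
tcp_pos: [0.5455, 0.2185, 0.1572]
orientation: [0.0, 0.966, 0.259, 0.0]
wrist_force: [-0.2, 0.3, 0.0]
finger_gap: 0.0362
grip_force: 0.2
clock: 15.2
tcp_pos: [0.5454, 0.2185, 0.1432]
orientation: [0.0, 0.966, 0.259, -0.0]
wrist_force: [0.4, 0.4, 0.5]
finger_gap: 0.0357
grip_force: 0.2
```

To row units: 0.006 m is 0.3, 0.004 m is 0.2.

```bash
echo '[[[0, 0, 0.1, 0, 0, 0], [0, 0, 0.2, 0, 0, 0], [0, 0, 0.3, 0, 0, 0], [0, 0, 0.3, 0, 0, 0]]]' > next.json && python3 -m creep next.json
echo '[[[0, 0, 0.05, 0, 0, 0], [0, 0, 0.075, 0, 0, 0], [0, 0, 0.075, 0, 0, 0]]]' > next.json && python3 -m creep next.json
```

```text
clock: 15.7
tcp_pos: [0.5453, 0.2185, 0.1372]
orientation: [0.0, 0.966, 0.259, -0.0]
wrist_force: [0.5, 0.3, -0.2]
finger_gap: 0.0361
grip_force: 0.0
clock: 16.08
tcp_pos: [0.5455, 0.2185, 0.136]
orientation: [0.0, 0.966, 0.259, -0.0]
wrist_force: [-0.4, -0.8, -0.1]
finger_gap: 0.0361
grip_force: 0.1
```

```bash
echo '[[[0, 0, 0.05, 0, 0, 0], [0, 0, 0.1, 0, 0, 0], [0, 0, 0.1, 0, 0, 0]]]' > next.json && python3 -m creep next.json
```

```text
clock: 16.45
tcp_pos: [0.5454, 0.2185, 0.1338]
orientation: [0.0, 0.966, 0.259, -0.0]
wrist_force: [0.6, -0.7, -0.2]
finger_gap: 0.0363
grip_force: 0.1
```

```bash
echo '[[[0, 0, 0.05, 0, 0, 0], [0, 0, 0.1, 0, 0, 0], [0, 0, 0.1, 0, 0, 0]]]' > next.json && python3 -m creep next.json
python3 - <<'E'
from h import *
p=shot('wrist');a=shot('scene')
u,v=proj(a,[.5461,.2182,.16]).astype(int)
f=lambda i:cv2.resize(i,(400,400),interpolation=3)
cv2.imwrite('pics/c7.png',np.hstack([f(p['image'][150:350,220:420]),f(a['image'][v-40:v+40,u-40:u+40])])[:,:,::-1])
E
```

```text
clock: 16.82
tcp_pos: [0.5455, 0.2185, 0.1323]
orientation: [0.0, 0.966, 0.259, 0.0]
wrist_force: [-0.6, -0.5, 4.1]
finger_gap: 0.0359
grip_force: 1.7
```

View pics/c7.png

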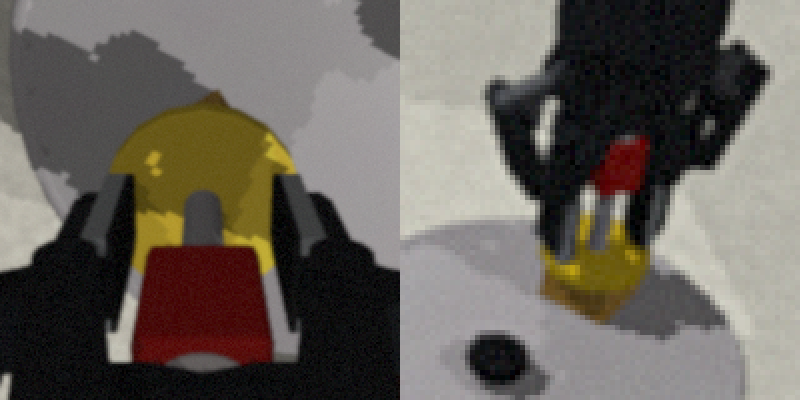

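The collar sits on the boss at right-panel (600,262), the fingers press it with about 4 N, and the head is clear of the palm. I'll press a bit more and hold.

To row units: 0.001 m is 0.05, 0.0005 m is 0.025.

```bash
echo '[[[0, 0, 0.025, 0, 0, 0], [0, 0, 0.05, 0, 0, 0], [0, 0, 0.05, 0, 0, 0], [0, 0, 0.05, 0, 0, 0]]]' > next.json && python3 -m creep next.json
```

```text
clock: 17.42
tcp_pos: [0.5455, 0.2185, 0.1316]
orientation: [0.0, 0.966, 0.259, 0.0]
wrist_force: [-1.7, -0.8, 7.1]
finger_gap: 0.0359
grip_force: 3.5
```

To row units: -0.01 m is -0.5, -0.007 m is -0.35.

```bash
echo '[[[0, 0, 0, 0, 0, 0], [0, 0, 0, 0, 0, 0], [0, 0, 0, 0, 0, 0], [0, 0, 0, 0, 0, 0], [0, 0, 0, 0, 0, 0], [0, 0, 0, 0, 0, 0], [0, 0, 0, 0, 0, 0], [0, 0, 0, 0, 0, 0]]]' > next.json && python3 -m creep next.json
echo '[[[0, 0, 0, 0, 0, 0], [0, 0, 0, 0, 0, 0], [0, 0, 0, 0, 0, 0], [0, 0, 0, 0, 0, 0], [0, 0, 0, 0, 0, 0], [0, 0, 0, 0, 0, 0]]]' > next.json && python3 -m creep next.json
echo '[[[0, 0, -0.05, 0, 0, 0], [0, 0, -0.1, 0, 0, 0], [0, 0, -0.2, 0, 0, 0], [0, 0, -0.35, 0, 0, 0], [0, 0, -0.5, 0, 0, 0]]]' > next.json && python3 -m creep next.json
```

```text
clock: 18.42
tcp_pos: [0.5456, 0.2185, 0.1316]
orientation: [0.0, 0.966, 0.259, 0.0]
wrist_force: [-2.0, 0.3, 7.4]
finger_gap: 0.036
grip_force: 3.5
clock: 19.18
tcp_pos: [0.5456, 0.2186, 0.1317]
orientation: [0.0, 0.966, 0.259, 0.0]
wrist_force: [-1.6, -0.2, 6.9]
finger_gap: 0.0359
grip_force: 3.5
clock: 19.8
tcp_pos: [0.5454, 0.2185, 0.1409]
orientation: [0.0, 0.966, 0.259, -0.0]
wrist_force: [0.7, 0.3, -0.2]
finger_gap: 0.0364
grip_force: 0.0
```

To row units: -0.12 m is -6, -0.09 m is -4.5.

```bash
echo '[[[0, 0, 0, 0, 0, 0], [0, 0, -0.5, 0, 0, 0], [0, 0, -1.5, 0, 0, 0], [0, 0, -3, 0, 0, 0], [0, 0, -4.5, 0, 0, 0], [0, 0, -6, 0, 0, 0], [0, 0, -6, 0, 0, 0]]]' > next.json && python3 -m creep next.json 0.055
python3 - <<'E'
from h import *
a=shot('scene');b=shot('top');s=env.get_state();print(s['tcp_pos'],s['wrist_force'])
for p,n in((a,'scene'),(b,'top')):
    print(n,'head exp',proj(p,[.546,.2185,.187]),'collar top exp',proj(p,[.546,.2185,.134]),proj(p,[.546,.2185,.130]))
    for l in('collar','probe'):
        for r in nets.outline_of(l,p):
            x=r['box']
            print(l,round(r['confidence'],2),np.round(x))
h=cv2.cvtColor(a['image'],cv2.COLOR_RGB2HSV).astype(int)
for nm,m in(('red',((h[...,0]<8)|(h[...,0]>172))&(h[...,1]>150)&(h[...,2]>60)),('yel',(h[...,0]>20)&(h[...,0]<32)&(h[...,1]>150)&(h[...,2]>60))):
    m[:140]=0;m[260:]=0;m[:,:380]=0;m[:,450:]=0
    v,u=np.nonzero(m);print(nm,u.size,u.mean(),v.mean(),v.min(),v.max(),u.min(),u.max())
E
```

```text
clock: 20.68
tcp_pos: [0.5469, 0.2189, 0.2643]
orientation: [0.0, 0.966, 0.259, 0.003]
wrist_force: [0.5, 0.6, -0.1]
finger_gap: 0.0553
grip_force: 0.0
[0.54554134 0.2185725  0.26110911] [-0.23810167  0.90316827 -0.98240853]
scene head exp [419.31707392 170.69591974] collar top exp [415.93578141 188.1530197 ] [415.69063135 189.41869223]
collar 0.67 [406. 185. 428. 197.]
collar 0.66 [220. 179. 252. 198.]
probe 0.75 [282. 181. 291. 209.]
probe 0.67 [220. 174. 251. 236.]
probe 0.56 [405. 160. 429. 198.]
top head exp [216.78352268 213.8881725 ] collar top exp [222.21419178 215.2455885 ] [222.59800337 215.34152364]
collar 0.97 [390. 143. 424. 178.]
collar 0.71 [215. 208. 234. 229.]
collar 0.44 [359. 204. 372. 217.]
probe 0.73 [392. 146. 422. 178.]
probe 0.65 [213. 202. 233. 228.]
red 102 418.921568627451 171.33333333333334 164 177 414 425
yel 246 415.3577235772358 190.33333333333334 182 201 405 426
```

The head and collar sit where they should (head at (419,171), collar at (415,190)), upright and clear of the robot. Handing in.

```bash
python3 -c "
from workcell import env
print(env.hand_in())"
```

```text
the job is handed in; nothing more can be done
None
```

The thermometer is standing in the well with its tip on the bottom and the yellow collar flat on the boss. Each was pressed at about 7 N for the time asked, and I handed in with about 21 s on the robot's clock; no verdict came back.

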